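# Find the heavy side of a sealed rotor and hold it down

## Task

The sealed six-armed rotor on the little stand hides a weight off to one side of its drum; its sticky bearing often lets it rest with the heavy side well away from the bottom. Turn it by its arms, let it go and feel which way it wants to roll, find the heavy side, bring it straight down, and finish with one ball-ended arm firmly pinched between the fingers, holding the rotor still there: do not let go. Leave the bottle, the timer and the well plate where they are.

Things in the scene. Friction and masses are not known exactly. Their poses are not given: they have to be found in the camera images.
- balance_stand: grey foot plate 130 x 130 x 12 mm, fixed to the worktop, with two aluminium posts (in front of and behind the rotor) that carry its level shaft 135 mm above the worktop; the post heads reach up to 152 mm. Origin under the middle of the plate, on the worktop; its x axis runs along the shaft, away from the robot, z up
- rotor: steel drum, 100 mm across, 40 mm thick, on the level shaft, upright like a wheel facing the robot; six radial arms (10 mm rods, 60 degrees apart) each end in a black 18 mm ball, centre 88 mm from the shaft axis, in the drum's middle plane. Origin: drum centre, on the axis; x along the shaft, z towards the collared arm (the only arm with a steel collar, 20 mm across, at its root by the drum)
- drum_weight (a point): the drum's centre on the shaft axis, 135 mm above the worktop, turning with the rotor like rotor. Sealed in the drum is a weight of 0.8 to 1.1 kg, its centre 36 mm off the axis, on a side that cannot be seen and differs from run to run, not tied to any arm; its pull is 0.29 to 0.39 N m when it is level with the axis
- rotor_turn (a joint): turn of the rotor in rad: 0 with the collared arm up, growing clockwise seen from the robot (top moves to the stand's -y side), to 15 either way. Drag 0.185 N m, equal both ways, and grease (0.12 N m s): left with the heavy side under 28 to 40 degrees from straight down (or up) it stays; beyond, it rolls slowly down, stopping short of the bottom by that angle, the same from either side. Up to 7 N at a ball
- bottle: amber bottle with black cap, 54 mm across, 120 mm tall, a bystander standing loose; origin in the middle of its underside
- bench_timer: white bench timer with three buttons, 70 x 66 x 21 mm, a loose bystander; origin in the middle of its underside
- well_plate: white 96-well plate, 86 x 128 x 14 mm, a loose bystander lying flat; origin in the middle of its underside

How it is judged (in metres and radians):
At the end, for the whole second after the job is handed in: The rotor's heavy side (centre of the sealed weight) is straight below the shaft within 17 degrees, the rotor is still, and the fingers pinch it with over 4 N in all, reaching round a ball or arm, not just resting on it (point between the pads within 113 mm of the drum's centre) (z of slug_c0 in the frame of balance_stand below 0.1006 m and contact force between the fingers and rotor above 4 N and distance between the grasp point and rotor below 0.113 m and velocity of joint rotor_turn between -0.05 and 0.05 rad/s); the arm keeps its last pose, push and grip.
It fails at once if the bottle, the timer or the well plate is shifted more than 30 mm (distance of any of bottle, bench_timer, well_plate from where it was at the start of the episode above 0.03 m).
It also fails if it takes over 64 s, if anything falls off the work surface, if the arm or the gripper's body presses on something with over 40 N, if the wrist force passes 120 N, or if a joint passes its speed limit or range.

## Robot

A 7-joint arm with a two-finger parallel gripper is mounted at the origin on a cart in front of the work surface, level with it; the furniture and walls round the work are solid. World frame = base frame: x ahead of the robot, y to its left, z up, the work surface at z = 0. Lengths are in m, angles in degrees, forces in N, time in s.
With the tool pointing down it reaches from about 0.425 to 0.825 m from the base axis. Payload 3.6 kg.
Tool frame: the origin (TCP) lies at the very end of the fingers, on their centre line; the grasp point (between the pads) lies 19 mm behind it; z points along the fingers, y is the line along which they close (so a half turn about z gives the same grasp; the last joint's range is limited). The gripper opens to 93 mm and grips with 3 to 60 N. Pads are 15 mm wide; open, the fingers measure 128 mm over their backs; the gripper's body (75 mm by 188 mm) begins 65 mm behind the grasp point.
Start: joints at [-65.861, 35.231, -0.722, 81.555, 0.464, 63.22, -2.315], TCP at [0.281, 0.586, 0.219] pointing down, gripper open.
Joint ranges: [-178.69, 178.69], [-17.37, 117.87], [-77.05, 75.6], [15.02, 138.74], [-78.02, 258.01], [0.78, 113.62], [-162.83, 162.83]. Speed limits (degrees/s): [159.86, 159.86, 180, 180, 180, 180, 180].

## Interface

Orientations are given as a 3x3 rotation matrix whose columns are the frame's x, y, z axes.
In Python, from bench import monitor, camera, camera_params, close_job gives the robot as it stands.
- The arm moves only by the tool send_rows, never from a script. Its argument "motion" is a list of rows, each a list of 7 numbers: the shift along the tool's x, y, z normalised to -1 to 1, where 1 is 25 mm, then the turn, a rotation vector about the tool's x, y, z normalised to -1 to 1, where 1 is 4 degrees, then the closure in counts, from 0 (fully open) to 255 (shut). In form: [[dx, dy, dz, rx, ry, rz, gripper], ...]. A call has 1 to 5 rows; each row shifts and turns the commanded pose from where the row before left it, along the tool's axes as they then stand; what a row does not reach is not made up. A row lasts 1/8 s, in which the tool goes at most 62.5 mm and 10.7 degrees, less where a joint would pass 70% of its speed; a pose out of reach is approached as far as the arm can. A call with a number of a shift or a turn outside -1 to 1 is refused whole. A call with a gripper value outside its range is refused whole. The fingers move at their own pace and stop on an object; the grip force is fixed at half the most. Time passes only in rows, so rows that do not move let the fingers close. It gives the time, the measured TCP pose, the force, the opening and the grip force at its end, in the units of the state.
- monitor.sense(): the state, without advancing time (a new reading comes with each control period).
- camera(name): name is "scene" or "top"; returns the picture (384x512x3 uint8, blue, green, red); there is no depth.
- camera_params(name): a dict with "fx", "fy", "cx", "cy" (pixels), "view" (4x4, takes a point from world to camera coordinates). Camera axes: x right, y up, looking along -z (the intrinsics and any distortion apply to the point x, -y, -z); pixel columns grow to the right and rows downward; lengths in m; the calibration is good to about 2 mm. A picture is of the moment at which its call begins. camera_params takes no time and is no camera call.
- close_job(): hands the job in; it is judged then, once.
The state is a dict: "clock": time; "joint_pos": joint angles; "joint_vel": joint speeds; "joint_efforts": joint torques, N m; "ee_pos": TCP position; "orientation": TCP orientation; "force": force on the tool from outside, world axes, zero at the start; "torque": the same for the moment, N m; "width": finger opening in m; "grasp_force": force on a finger pad.
Only numpy, scipy, OpenCV 4.12 (cv2) and the standard library are available. Lean on these libraries where they do the work, as an engineer would, in place of code of your own. Each camera call takes 0.05 s, during which the arm holds its last target. There are 200 camera calls.

## Working session

There is one attempt and no reset: what is moved stays moved. The work goes in short steps, Python scripts to look and compute and a tool call to move; the robot and the scene stay as the last step left them, time stands still between calls to the robot, and variables do not carry over. Pictures are saved under pics/ and viewed, at most 10 in all, crops included, and the job is handed in when it is done.

Besides the shell and the picture viewer there is one more tool, called after "Emit:" in YAML: its name, and indented under it one key for each argument. send_rows: Moves the arm, as the interface text tells. Its arguments: {"type":"object","properties":{"motion":{"type":"array","items":{"type":"array","items":{"type":"number"}}}},"required":["motion"]}

```bash
ls; mkdir -p pics; cat > look.py <<'E'
import sys,cv2
from bench import camera
def snap(n,f):
    im=camera(n); cv2.imwrite(f'pics/{f}.png',im); return im
E
python3 - <<'E'
from look import *
from bench import *
import numpy as np
np.set_printoptions(precision=4,suppress=True)
a=snap('scene','s0');b=snap('top','t0')
cv2.imwrite('pics/st0.png',cv2.resize(np.hstack([a,b]),(800,300)))
for n in('scene','top'): 
    p=camera_params(n);print(p)
print(monitor.sense())
E
```

```text
pics
{'fx': 461.1462231892486, 'fy': 461.1462231892486, 'cx': 253.4123021052668, 'cy': 195.68022735241857, 'view': array([[ 0.5844, -0.8114, -0.0063, -0.2234],
       [ 0.5488,  0.3895,  0.7397, -0.404 ],
       [-0.5977, -0.4358,  0.6729, -1.0575],
       [ 0.    ,  0.    ,  0.    ,  1.    ]])}
{'fx': 351.0459725161564, 'fy': 351.0459725161564, 'cx': 260.05599967618576, 'cy': 196.90046707897872, 'view': array([[-0.0037, -0.9999,  0.0147,  0.0789],
       [ 0.9884, -0.0015,  0.152 , -0.5465],
       [-0.152 ,  0.0151,  0.9883, -1.1016],
       [ 0.    ,  0.    ,  0.    ,  1.    ]])}
{'clock': 0.1, 'joint_pos': array([-65.8602,  35.283 ,  -0.7214,  81.6293,   0.4637,  63.2191,
        -2.3138]), 'joint_vel': array([-0.0188, -0.019 ,  0.0093, -0.3006, -0.1024, -0.1173,  0.0616]), 'joint_efforts': array([  0.0011, -46.004 ,   0.2099, -16.6246,  -0.0612,   0.0169,
         0.0001]), 'ee_pos': array([0.2812, 0.5853, 0.2176]), 'orientation': array([[-0.9014,  0.4329, -0.0009],
       [ 0.4329,  0.9014, -0.002 ],
       [-0.    , -0.0022, -1.    ]]), 'force': array([-0.8601, -0.3787,  0.9873]), 'torque': array([-0.0096,  0.0014,  0.019 ]), 'grasp_force': 0.0, 'width': 0.09308739661731183}
```

View images.

View pics/s0.png

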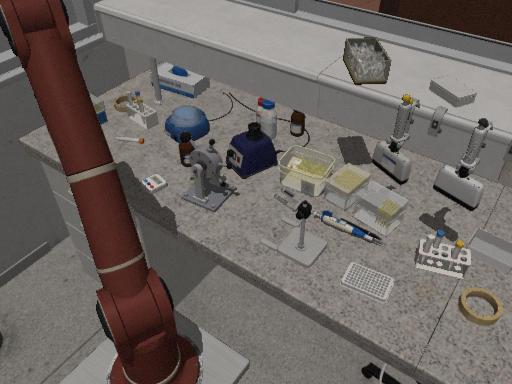

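View pics/t0.png

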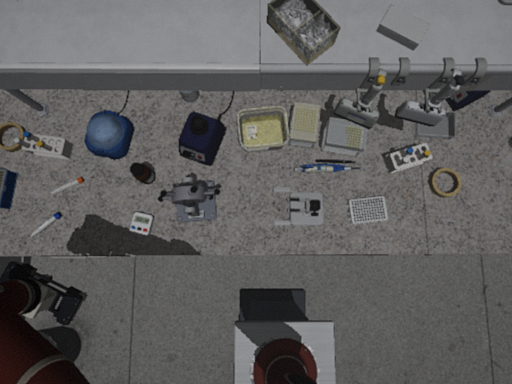

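```bash
python3 - <<'E'
import cv2,numpy as np
a=cv2.imread('pics/s0.png');b=cv2.imread('pics/t0.png')
A=cv2.resize(a[125:215,160:260],(500,450),interpolation=cv2.INTER_CUBIC)
B=cv2.resize(b[165:235,155:225],(300,300),interpolation=cv2.INTER_CUBIC)
o=np.zeros((450,800,3),np.uint8);o[:,:500]=A;o[:300,500:]=B
cv2.imwrite('pics/z0.png',o)
E
```

```text
(no output)
```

View pics/z0.png

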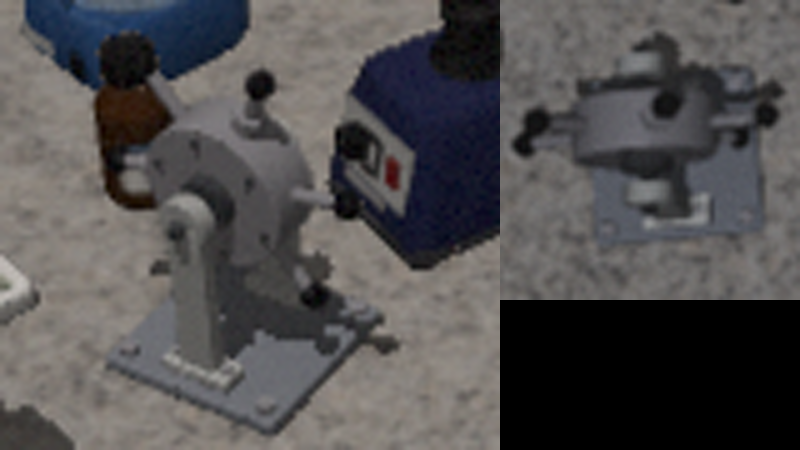

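```bash
cat > geo.py <<'E'
import numpy as np
from bench import camera_params
P={n:camera_params(n) for n in('scene','top')}
def proj(n,p):
    p=np.atleast_2d(p);k=P[n];q=p@k['view'][:3,:3].T+k['view'][:3,3]
    return np.c_[k['cx']+k['fx']*q[:,0]/-q[:,2],k['cy']+k['fy']*-q[:,1]/-q[:,2]]
def plane(n,u,v,z):
    k=P[n];R=k['view'][:3,:3];t=k['view'][:3,3]
    o=-R.T@t;d=R.T@np.array([(u-k['cx'])/k['fx'],-(v-k['cy'])/k['fy'],-1.])
    return o+d*(z-o[2])/d[2]
E
python3 - <<'E'
from geo import *
np.set_printoptions(precision=4,suppress=True)
for u,v in((181.6,197.4),(214.4,210.6),(236.6,187.4)):print('s',plane('scene',u,v,.012))
for u,v in((178.3,221.7),(216.8,218.2),(214.5,181.3)):print('t',plane('top',u,v,.012))
print('top ball',plane('top',194,189,.22),plane('scene',212,142,.22))
for n,u,v in(('top',142,173),('top',141,224),('top',368,210)):print(plane(n,u,v,.02))
E
```

```text
s [0.4659 0.3438 0.012 ]
s [0.4798 0.2194 0.012 ]
s [0.6066 0.2294 0.012 ]
t [0.469  0.3465 0.012 ]
t [0.4802 0.2201 0.012 ]
t [0.6044 0.2297 0.012 ]
top ball [0.5414 0.2612 0.22  ] [0.5399 0.2608 0.22  ]
[0.6312 0.4705 0.02  ]
[0.4611 0.4658 0.02  ]
[ 0.5056 -0.2803  0.02  ]
```

The collared stand/rotor is found: stand centre ≈ (0.537, 0.287), yaw ≈ 5°, top ball at (0.541, 0.261, 0.22), i.e. 17° clockwise; two views agree. I'll pinch front-to-back (fingers along the shaft) so the rotor can pivot freely between the pads.

```bash
cat > plan.py <<'E'
import numpy as np
from scipy.spatial.transform import Rotation as Ro
from bench import monitor
C=np.array([.537,.287,.135]);YAW=np.radians(5.2)
ex=np.array([np.cos(YAW),np.sin(YAW),0]);ey=np.array([-np.sin(YAW),np.cos(YAW),0])
Rg=np.c_[np.cross(ex,[0,0,-1]),ex,[0,0,-1]]      # tool y along the shaft, z down
def ball(phi,r=.088):
    p=np.radians(phi);return C-ey*r*np.sin(p)+np.array([0,0,r*np.cos(p)])
def rows(targets,g,R=None,start=None):
    """rows through TCP targets (world), turning evenly to R"""
    s=monitor.sense();p=s['ee_pos'] if start is None else start;A=Ro.from_matrix(s['orientation'])
    B=A if R is None else Ro.from_matrix(R);rv=(A.inv()*B).as_rotvec()/len(targets)
    for i,t in enumerate(targets):
        d=A.inv().apply(t-p)/.025;w=np.degrees(rv)/4
        print([float(round(x,2)) for x in (*d,*w)]+[g]);p=t;A=A*Ro.from_rotvec(rv)
E
python3 - <<'E'
from plan import *
s=monitor.sense()['ee_pos'];e=ball(17)+[0,0,.055]
up=s+[0,0,.06]
T=[s+[0,0,.02],s+[0,0,.04],up]+[up+(e-up)*k/17 for k in range(1,18)]
print(e,s);rows(T,0,Rg)
E
```

```text
[0.53933186 0.26137718 0.27415482] [0.28115206 0.58528389 0.21762115]
[-0.0, -0.0, -0.8, -0.0, 0.0, 0.74, 0]
[-0.0, -0.0, -0.8, -0.0, 0.0, 0.74, 0]
[-0.0, -0.0, -0.8, -0.0, 0.0, 0.74, 0]
[-0.93, -0.28, 0.01, -0.0, 0.0, 0.74, 0]
[-0.95, -0.24, 0.01, -0.0, 0.0, 0.74, 0]
[-0.96, -0.19, 0.01, -0.0, 0.0, 0.74, 0]
[-0.97, -0.14, 0.01, -0.0, 0.0, 0.74, 0]
[-0.97, -0.09, 0.01, -0.0, 0.0, 0.74, 0]
[-0.97, -0.04, 0.01, -0.0, 0.0, 0.74, 0]
[-0.97, 0.01, 0.01, -0.0, 0.0, 0.74, 0]
[-0.97, 0.06, 0.01, -0.0, 0.0, 0.74, 0]
[-0.97, 0.11, 0.01, -0.0, 0.0, 0.74, 0]
[-0.96, 0.16, 0.01, -0.0, 0.0, 0.74, 0]
[-0.95, 0.21, 0.01, -0.0, 0.0, 0.74, 0]
[-0.94, 0.26, 0.01, -0.0, 0.0, 0.74, 0]
[-0.92, 0.31, 0.01, -0.0, 0.0, 0.74, 0]
[-0.91, 0.36, 0.01, -0.0, 0.0, 0.74, 0]
[-0.89, 0.4, 0.01, -0.0, 0.0, 0.74, 0]
[-0.86, 0.45, 0.01, -0.0, 0.0, 0.74, 0]
[-0.84, 0.49, 0.01, -0.0, 0.0, 0.74, 0]
```

Emit:
send_rows:
  motion:
    - [0,0,-0.8,0,0,0.74,0]
    - [0,0,-0.8,0,0,0.74,0]
    - [0,0,-0.8,0,0,0.74,0]
    - [-0.93,-0.28,0,0,0,0.74,0]
    - [-0.95,-0.24,0,0,0,0.74,0]

```text
clock: 0.72
ee_pos: [0.3133, 0.5451, 0.2774]
orientation: [[-0.758, 0.652, -0.0], [0.652, 0.758, -0.003], [-0.002, -0.002, -1.0]]
force: [-0.5, -0.6, 0.5]
width: 0.0934
grasp_force: 0.0
```

Emit:
send_rows:
  motion:
    - [-0.96,-0.19,0,0,0,0.74,0]
    - [-0.97,-0.14,0,0,0,0.74,0]
    - [-0.97,-0.09,0,0,0,0.74,0]
    - [-0.97,-0.04,0,0,0,0.74,0]
    - [-0.97,0,0,0,0,0.74,0]

```text
clock: 1.35
ee_pos: [0.3882, 0.4507, 0.2787]
orientation: [[-0.567, 0.824, 0.0], [0.824, 0.567, 0.0], [0.0, 0.0, -1.0]]
force: [-0.7, -0.0, -0.5]
width: 0.0929
grasp_force: 0.0
```

Emit:
send_rows:
  motion:
    - [-0.97,0.06,0,0,0,0.74,0]
    - [-0.97,0.11,0,0,0,0.74,0]
    - [-0.96,0.16,0,0,0,0.74,0]
    - [-0.95,0.21,0,0,0,0.74,0]
    - [-0.94,0.26,0,0,0,0.74,0]

```text
clock: 1.98
ee_pos: [0.4636, 0.3552, 0.2787]
orientation: [[-0.338, 0.941, 0.0], [0.941, 0.338, 0.0], [0.0, 0.0, -1.0]]
force: [0.2, 0.8, -0.3]
width: 0.0929
grasp_force: 0.0
```

Emit:
send_rows:
  motion:
    - [-0.92,0.31,0,0,0,0.74,0]
    - [-0.91,0.36,0,0,0,0.74,0]
    - [-0.89,0.4,0,0,0,0.74,0]
    - [-0.86,0.45,0,0,0,0.74,0]
    - [-0.84,0.49,0,0,0,0.74,0]

```text
clock: 2.6
ee_pos: [0.5393, 0.26, 0.2786]
orientation: [[-0.086, 0.996, -0.0], [0.996, 0.086, 0.0], [0.0, -0.0, -1.0]]
force: [0.3, 0.2, -0.4]
width: 0.0929
grasp_force: 0.0
```

```bash
python3 - <<'E'
from plan import *
from look import *
s=monitor.sense();print(s['ee_pos'],s['force'],s['joint_pos'],s['clock'])
e=ball(17)-[0,0,.019-.004];p=s['ee_pos']
rows([p+(e-p)*k/4 for k in range(1,5)],0,Rg)
a=snap('scene','s1');b=snap('top','t1')
A=cv2.resize(a[105:215,150:260],(500,500),interpolation=cv2.INTER_CUBIC)
B=cv2.resize(b[165:235,155:225],(300,300),interpolation=cv2.INTER_CUBIC)
o=np.zeros((500,800,3),np.uint8);o[:,:500]=A;o[:300,500:]=B
cv2.imwrite('pics/z1.png',o)
E
```

```text
[0.5393193  0.25998129 0.27860384] [ 0.32040972  0.1964278  -0.37289   ] [-38.45986828  28.37738955  17.31378008  85.69168684  -8.82403886
  67.27425926 -14.73682612] 2.6
[0.01, 0.0, 0.74, -0.0, -0.0, -0.02, 0]
[0.01, 0.0, 0.74, -0.0, -0.0, -0.02, 0]
[0.01, 0.0, 0.74, -0.0, -0.0, -0.02, 0]
[0.01, 0.0, 0.74, -0.0, -0.0, -0.02, 0]
```

View pics/z1.png

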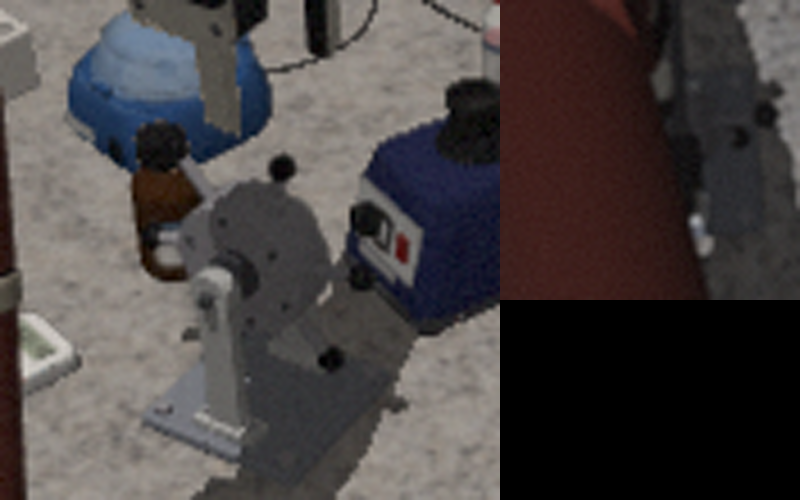

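The picture shows fingers straddling the top ball (crop ~(283,167)) front/back, rotor unmoved. Descend and grip.

Emit:
send_rows:
  motion:
    - [0,0,0.7,0,0,0,0]
    - [0,0,0.75,0,0,0,0]
    - [0,0,0.75,0,0,0,0]
    - [0,0,0.75,0,0,0,255]
    - [0,0,0,0,0,0,255]

```text
clock: 3.32
ee_pos: [0.5368, 0.2619, 0.2034]
orientation: [[-0.091, 0.996, -0.004], [0.996, 0.091, -0.001], [-0.0, -0.004, -1.0]]
force: [-0.4, 0.1, 0.8]
width: 0.0775
grasp_force: 0.0
```

Emit:
send_rows:
  motion:
    - [0,0,0,0,0,0,255]
    - [0,0,0,0,0,0,255]
    - [0,0,0,0,0,0,255]
    - [0,0,0,0,0,0,255]

```text
clock: 3.82
ee_pos: [0.5385, 0.2613, 0.2052]
orientation: [[-0.09, 0.996, 0.0], [0.996, 0.09, 0.0], [0.0, 0.0, -1.0]]
force: [0.6, -0.3, 0.6]
width: 0.0373
grasp_force: 0.0
```

```bash
python3 - <<'E'
from plan import *
s=monitor.sense();print(s['ee_pos'],s['force'],s['width'],s['grasp_force'])
p=s['ee_pos'];o=p-ball(17)
print(o)
rows([ball(17-5.5*k)+o for k in range(1,15)],255,Rg)
E
```

```text
[0.53845879 0.26129094 0.20524834] [ 0.57228268 -0.26748489  0.64327957] 0.03732748501102465 0.0
[-8.73068316e-04 -8.62364106e-05 -1.39064829e-02]
[0.33, -0.0, -0.08, 0.0, -0.0, -0.0, 255]
[0.33, -0.0, -0.05, 0.0, -0.0, -0.0, 255]
[0.34, -0.0, -0.02, 0.0, -0.0, -0.0, 255]
[0.34, -0.0, 0.01, 0.0, -0.0, -0.0, 255]
[0.33, -0.0, 0.05, 0.0, -0.0, -0.0, 255]
[0.33, -0.0, 0.08, 0.0, -0.0, -0.0, 255]
[0.32, -0.0, 0.11, 0.0, -0.0, -0.0, 255]
[0.31, -0.0, 0.14, 0.0, -0.0, -0.0, 255]
[0.29, -0.0, 0.17, 0.0, -0.0, -0.0, 255]
[0.28, -0.0, 0.19, 0.0, -0.0, -0.0, 255]
[0.26, -0.0, 0.22, 0.0, -0.0, -0.0, 255]
[0.23, -0.0, 0.24, 0.0, -0.0, -0.0, 255]
[0.21, -0.0, 0.27, 0.0, -0.0, -0.0, 255]
[0.18, -0.0, 0.28, 0.0, -0.0, -0.0, 255]
```

Still closing (80 mm/s); let it finish, then move the arc.

Emit:
send_rows:
  motion:
    - [0,0,0,0,0,0,255]
    - [0,0,0,0,0,0,255]
    - [0,0,0,0,0,0,255]
    - [0,0,0,0,0,0,255]

```text
clock: 4.32
ee_pos: [0.5414, 0.262, 0.2052]
orientation: [[-0.089, 0.996, 0.007], [0.996, 0.089, 0.002], [0.001, 0.007, -1.0]]
force: [5.8, 1.8, -3.5]
width: 0.0161
grasp_force: 30.0
```

Emit:
send_rows:
  motion:
    - [0.33,0,-0.08,0,0,0,255]
    - [0.33,0,-0.05,0,0,0,255]
    - [0.34,0,-0.02,0,0,0,255]
    - [0.34,0,0.01,0,0,0,255]

```text
clock: 4.82
ee_pos: [0.5384, 0.2943, 0.2099]
orientation: [[-0.088, 0.996, 0.007], [0.996, 0.088, 0.001], [-0.0, 0.007, -1.0]]
force: [5.6, -1.3, 1.8]
width: 0.0162
grasp_force: 30.0
```

Emit:
send_rows:
  motion:
    - [0.33,0,0.05,0,0,0,255]
    - [0.33,0,0.08,0,0,0,255]
    - [0.32,0,0.11,0,0,0,255]
    - [0.31,0,0.14,0,0,0,255]
    - [0.29,0,0.17,0,0,0,255]

```text
clock: 5.45
ee_pos: [0.5346, 0.3368, 0.1968]
orientation: [[-0.09, 0.996, 0.008], [0.996, 0.09, 0.006], [0.005, 0.008, -1.0]]
force: [6.6, 1.6, 3.9]
width: 0.0162
grasp_force: 30.0
```

Emit:
send_rows:
  motion:
    - [0.28,0,0.19,0,0,0,255]
    - [0.26,0,0.22,0,0,0,255]
    - [0.23,0,0.24,0,0,0,255]
    - [0.21,0,0.27,0,0,0,255]
    - [0.18,0,0.28,0,0,0,255]

```text
clock: 6.08
ee_pos: [0.5319, 0.3662, 0.1663]
orientation: [[-0.091, 0.996, 0.008], [0.996, 0.091, 0.006], [0.005, 0.008, -1.0]]
force: [5.8, 2.8, 1.9]
width: 0.0161
grasp_force: 30.0
```

```bash
python3 - <<'E'
from plan import *
from look import *
s=monitor.sense();print(s['ee_pos'],s['force'],s['width'],s['grasp_force'])
a=snap('scene','s2')
cv2.imwrite('pics/z2.png',cv2.resize(a[105:215,150:260],(550,550),interpolation=cv2.INTER_CUBIC))
E
```

```text
[0.53186016 0.36616366 0.16625961] [5.75445281 2.77847141 1.91091061] 0.01606432171630117 30.000457763671875
```

View pics/z2.png

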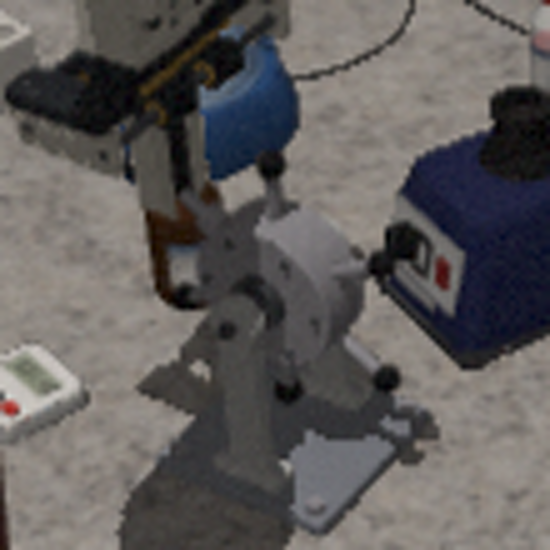

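The gripped arm is at about −60° (the next ball is at the top, crop (271,163)). Release and watch.

```bash
cat > ang.py <<'E'
from plan import *
from geo import P
from look import *
def angles(f,thr=60):
    a=snap('scene',f);g=a.max(2)
    m=cv2.inRange(g,0,thr);k=P['scene'];R=k['view'][:3,:3];o=-R.T@k['view'][:3,3];r=[]
    n,l,st,c=cv2.connectedComponentsWithStats(m,connectivity=4)
    for i in range(1,n):
        if not 5<=st[i,4]<=60: continue
        u,v=c[i];d=R.T@np.array([(u-k['cx'])/k['fx'],-(v-k['cy'])/k['fy'],-1.])
        p=o+d*((C-o)@ex)/(d@ex)-C;rad=np.hypot(p@ey,p[2])
        if abs(rad-.088)<.012: r.append((round(float(np.degrees(np.arctan2(-p@ey,p[2])))),round(rad*1e3),int(st[i,4])))
    print(round(monitor.sense()['clock'],2),sorted(r))
E
python3 - <<'E'
from ang import *
angles('s3')
E
```

```text
6.17 [(-136, 77, 22)]
```

Emit:
send_rows:
  motion:
    - [0,0,0,0,0,0,0]
    - [0,0,0,0,0,0,0]

```text
clock: 6.42
ee_pos: [0.5271, 0.363, 0.1638]
orientation: [[-0.091, 0.996, -0.005], [0.996, 0.091, -0.001], [-0.001, -0.005, -1.0]]
force: [-0.5, -0.2, -0.7]
width: 0.0316
grasp_force: 0.0
```

```bash
python3 - <<'E'
from ang import *
for i in range(8):angles('s4%d'%i)
E
```

```text
6.47 [(112, 82, 22)]
6.53 [(47, 85, 25), (108, 83, 24)]
6.58 [(44, 87, 26), (105, 83, 20)]
6.62 [(-136, 88, 41), (41, 87, 25), (102, 83, 21)]
6.67 [(-136, 86, 40), (39, 87, 27), (100, 84, 23)]
6.72 [(-137, 87, 39), (36, 88, 27), (98, 84, 23)]
6.78 [(-138, 88, 36), (34, 86, 27), (96, 84, 25)]
6.83 [(-138, 88, 35), (32, 88, 24), (93, 84, 24)]
```

Rolling counter-clockwise (~50°/s). Wait for it to stop.

```bash
python3 - <<'E'
from ang import *
from bench import camera
for i in range(12):
    for _ in range(3): camera('scene')
    angles('s5%d'%i)
print(monitor.sense()['width'],monitor.sense()['force'])
E
```

```text
7.03 [(-137, 86, 31), (27, 88, 23)]
7.22 [(-137, 82, 24), (23, 88, 28)]
7.42 [(21, 89, 26)]
7.62 [(-138, 85, 28), (20, 89, 31)]
7.83 [(-136, 78, 21), (19, 89, 28)]
8.03 [(-136, 79, 23), (19, 89, 29)]
8.22 [(-136, 80, 21), (18, 90, 29)]
8.43 [(-137, 78, 21), (18, 89, 30)]
8.62 [(-136, 79, 21), (18, 89, 31)]
8.82 [(-137, 84, 29), (18, 89, 31)]
9.03 [(-136, 80, 24), (18, 89, 31)]
9.22 [(-136, 79, 21), (18, 87, 32)]
0.09302392254252312 [-0.11638785 -0.77953558  0.03759334]
```

It came to rest with an arm at φ≈18°, rolling counter-clockwise: the heavy side lies ~34° (28–40°) clockwise of bottom, i.e. it was near the top at the start – consistent. Slide the open fingers along to that ball, grip, and turn 33° further counter-clockwise.

```bash
python3 - <<'E'
from plan import *
s=monitor.sense();p=s['ee_pos'];e=ball(18)+.002*ex-[0,0,.019]
m=e+[0,0,.01];print(p,e)
rows([p+[0,0,.02]]+[p+[0,0,.02]+(m-p-[0,0,.02])*k/5 for k in range(1,6)]+[e],0,Rg)
print();rows([ball(18-33*k/10)-[0,0,.019] for k in range(1,11)],255,Rg,start=ball(18)-[0,0,.019])
E
```

```text
[0.52919517 0.36275463 0.16463596] [0.54145639 0.26009969 0.19969297]
[-0.0, -0.0, -0.8, -0.0, 0.0, -0.0, 0]
[-0.83, 0.02, -0.2, -0.0, 0.0, -0.0, 0]
[-0.83, 0.02, -0.2, -0.0, 0.0, -0.0, 0]
[-0.83, 0.02, -0.2, -0.0, 0.0, -0.0, 0]
[-0.83, 0.02, -0.2, -0.0, 0.0, -0.0, 0]
[-0.83, 0.02, -0.2, -0.0, 0.0, -0.0, 0]
[0.0, 0.0, 0.4, -0.0, 0.0, -0.0, 0]

[0.19, -0.0, -0.06, -0.0, 0.0, -0.0, 255]
[0.2, -0.0, -0.05, -0.0, 0.0, -0.0, 255]
[0.2, -0.0, -0.03, -0.0, 0.0, -0.0, 255]
[0.2, -0.0, -0.02, -0.0, 0.0, -0.0, 255]
[0.2, -0.0, -0.01, -0.0, 0.0, -0.0, 255]
[0.2, -0.0, 0.0, -0.0, 0.0, -0.0, 255]
[0.2, -0.0, 0.01, -0.0, 0.0, -0.0, 255]
[0.2, -0.0, 0.02, -0.0, 0.0, -0.0, 255]
[0.2, -0.0, 0.04, -0.0, 0.0, -0.0, 255]
[0.2, -0.0, 0.05, -0.0, 0.0, -0.0, 255]
```

Emit:
send_rows:
  motion:
    - [0,0,-0.8,0,0,0,0]
    - [-0.83,0.02,-0.2,0,0,0,0]
    - [-0.83,0.02,-0.2,0,0,0,0]
    - [-0.83,0.02,-0.2,0,0,0,0]
    - [-0.83,0.02,-0.2,0,0,0,0]

```text
clock: 9.85
ee_pos: [0.5388, 0.2779, 0.2048]
orientation: [[-0.088, 0.996, -0.0], [0.996, 0.088, -0.001], [-0.001, -0.0, -1.0]]
force: [0.1, 0.2, -0.2]
width: 0.0932
grasp_force: 0.0
```

Emit:
send_rows:
  motion:
    - [-0.83,0.02,-0.2,0,0,0,0]
    - [0,0,0.4,0,0,0,0]
    - [0,0,0,0,0,0,0]

```text
clock: 10.22
ee_pos: [0.5398, 0.2604, 0.1982]
orientation: [[-0.091, 0.996, -0.003], [0.996, 0.091, -0.0], [0.0, -0.003, -1.0]]
force: [0.2, 0.6, 0.6]
width: 0.0929
grasp_force: 0.0
```

```bash
python3 - <<'E'
from ang import *
angles('s6');s=monitor.sense();e=ball(18)+.002*ex-[0,0,.019];print(s['ee_pos'],e,s['force'])
rows([e],0,Rg)
E
```

```text
10.28 [(18, 78, 48), (114, 95, 5)]
[0.53999469 0.26087686 0.19856449] [0.54145639 0.26009969 0.19969297] [-0.12869979 -0.39076473  0.02985615]
[-0.04, 0.06, -0.05, -0.03, -0.01, 0.01, 0]
```

Emit:
send_rows:
  motion:
    - [-0.04,0.05,-0.05,0,0,0,255]
    - [0,0,0,0,0,0,255]
    - [0,0,0,0,0,0,255]
    - [0,0,0,0,0,0,255]
    - [0,0,0,0,0,0,255]

```text
clock: 10.9
ee_pos: [0.5423, 0.2588, 0.2009]
orientation: [[-0.09, 0.996, -0.0], [0.996, 0.09, -0.0], [-0.0, -0.0, -1.0]]
force: [-0.3, -0.4, -0.0]
width: 0.0475
grasp_force: 0.0
```

Emit:
send_rows:
  motion:
    - [0,0,0,0,0,0,255]
    - [0,0,0,0,0,0,255]
    - [0,0,0,0,0,0,255]
    - [0,0,0,0,0,0,255]
    - [0,0,0,0,0,0,255]

```text
clock: 11.52
ee_pos: [0.5417, 0.2588, 0.2009]
orientation: [[-0.09, 0.996, -0.001], [0.996, 0.09, -0.0], [-0.0, -0.001, -1.0]]
force: [-2.7, 0.3, 1.0]
width: 0.0164
grasp_force: 30.0
```

Emit:
send_rows:
  motion:
    - [0.19,0,-0.06,0,0,0,255]
    - [0.2,0,-0.05,0,0,0,255]
    - [0.2,0,-0.03,0,0,0,255]
    - [0.2,0,-0.02,0,0,0,255]
    - [0.2,0,-0.01,0,0,0,255]

```text
clock: 12.15
ee_pos: [0.5396, 0.2827, 0.206]
orientation: [[-0.089, 0.996, -0.001], [0.996, 0.089, -0.002], [-0.001, -0.001, -1.0]]
force: [-5.0, -4.9, 6.6]
width: 0.0162
grasp_force: 30.0
```

Emit:
send_rows:
  motion:
    - [0.2,0,0,0,0,0,255]
    - [0.2,0,0.01,0,0,0,255]
    - [0.2,0,0.02,0,0,0,255]
    - [0.2,0,0.04,0,0,0,255]
    - [0.2,0,0.05,0,0,0,255]

```text
clock: 12.78
ee_pos: [0.5372, 0.3091, 0.2041]
orientation: [[-0.09, 0.996, -0.001], [0.996, 0.09, 0.001], [0.001, -0.001, -1.0]]
force: [-5.7, -2.1, 9.5]
width: 0.0164
grasp_force: 30.0
```

```bash
python3 - <<'E'
from ang import *
angles('s7');s=monitor.sense();print(s['ee_pos'],s['force'],s['width'],s['grasp_force'],s['clock'])
d=s['ee_pos']-C;print('phi',np.degrees(np.arctan2(-d@ey,d[2]+.019)))
a=cv2.imread('pics/s7.png');cv2.imwrite('pics/z7.png',cv2.resize(a[105:215,150:260],(550,550),interpolation=cv2.INTER_CUBIC))
E
```

```text
12.82 [(46, 86, 28), (108, 83, 27)]
[0.53709666 0.31032146 0.20386945] [-4.80730245 -1.10810487  8.59716713] 0.01598429362830247 30.00195801258087 12.825
phi -14.800373329735159
```

View pics/z7.png

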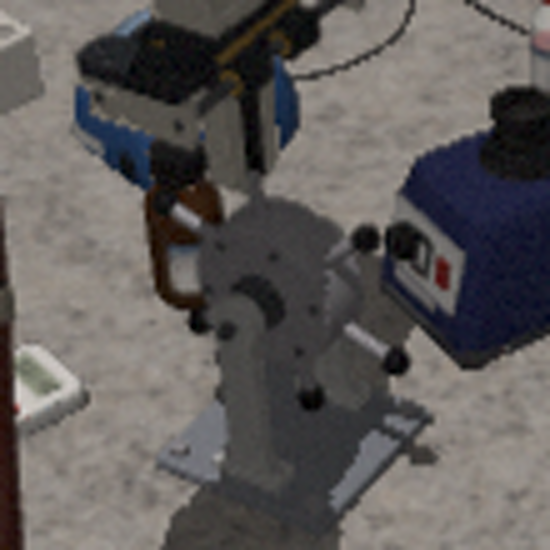

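The picture shows the arm held at φ≈−15° (ball in the fingers near crop (255,185)), with the other balls at 46° and 108°, which is consistent. Settle, then hand in.

Emit:
send_rows:
  motion:
    - [0,0,0,0,0,0,255]
    - [0,0,0,0,0,0,255]
    - [0,0,0,0,0,0,255]
    - [0,0,0,0,0,0,255]

```text
clock: 13.32
ee_pos: [0.5371, 0.3104, 0.2039]
orientation: [[-0.091, 0.996, -0.0], [0.996, 0.091, 0.003], [0.003, -0.0, -1.0]]
force: [-5.2, -0.9, 8.2]
width: 0.0162
grasp_force: 30.0
```

```bash
python3 -c "
from bench import *
print(close_job())"
```

```text
the job is handed in; nothing more can be done
None
```

I handed the job in at about 13 s with the heavy side estimated within about 8° of straight down (17° allowed) and one ball pinched at 30 N; that estimate comes from a single release from one side, using the middle of the stated 28–40° stopping range, and no verdict came back.

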